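# Make up two seat-repair kits

## Robot

A 6-joint arm with a two-finger parallel gripper is mounted at the origin on the work surface. World frame = base frame: x ahead of the robot, y to its left, z up, the work surface at z = 0. Lengths are in m, angles in rad, forces in N, time in s.
With the tool pointing down it reaches from about 0.35 to 0.975 m from the base axis. Payload 4.9 kg.
Tool frame: the origin (TCP) lies between the finger pads; the fingertips stand 25 mm ahead of it and the grasp point (between the pads) lies 6 mm ahead of it; z points along the fingers, y is the line along which they close (so a half turn about z gives the same grasp; the last joint's range is limited). The gripper opens to 85 mm and grips with 20 to 120 N. Pads are 22 mm wide; open, the fingers measure 114 mm over their backs; the gripper's body (76 mm by 85 mm) begins 54 mm behind the grasp point. The pads swing forward as they close: fully open they stand 13 mm farther back than shut.
Start: joints at [-1.268, 0.053, 1.613, -0, 1.476, -0.119], TCP at [0.256, -0.57, 0.256] pointing down, gripper open.
Joint ranges: [-3.01, 3.01], [-1.01, 2.22], [0.06, 2.58], [-1.02, 4.17], [0.09, 2.62], [-3.14, 3.14]. Speed limits (rad/s): [2.57, 2.57, 3.14, 3.14, 3.14, 3.14].

## Interface

Orientations are given as a unit quaternion [w, x, y, z].
In Python, from plant import manip gives the robot as it stands.
- The arm moves only by the shell command python3 -m inch 'ROWS'. ROWS is JSON, a list of rows, each a list of 3 entries, a list of its own where there are three numbers: the shift along the tool's x, y, z in m, then the turn, a rotation vector about the tool's x, y, z in rad, then the opening, from 0 (shut) to 1 (fully open). A call has 1 to 8 rows; each row shifts and turns the commanded pose from where the row before left it, along the tool's axes as they then stand; what a row does not reach is not made up. A row lasts 1/10 s, in which the tool goes at most 50 mm and 8.59 degrees, less where a joint would pass 70% of its speed; a pose out of reach is approached as far as the arm can. A call with a gripper value outside its range is refused whole. The fingers move at their own pace and stop on an object; the grip force is fixed at half the most. Time passes only in rows, so rows that do not move let the fingers close. It gives the time, the measured TCP pose, the force, the opening and the grip force at its end, in the units of the state.
- manip.state(): the state, without advancing time (a new reading comes with each control period).
- manip.grab_frame(name): name is "scene" or "top" or "wrist"; returns (picture, depth): 384x512x3 uint8, red, green, blue; 384x512 float32, m along the optical axis (not along the pixel's ray), 0 where there is no reading.
- manip.camera_params(name): a dict with "camera_matrix" (3x3 intrinsics, pixels), "rvec" (rotation vector, rad) and "tvec" (3), from world to camera coordinates, as OpenCV has them. Camera axes: x right, y down, z forward; pixel columns grow to the right and rows downward; lengths in m; the calibration is good to about 2 mm. A picture is of the moment at which its call begins: read the wrist's pose just before it. camera_params takes no time and is no camera call; for the wrist camera it gives the pose at the moment of the call.
- manip.job_done(): hands the job in; it is judged then, once.
Trained networks look in the newest picture that a camera, given by its name, has taken for a name from the list of things; names that differ only in an ending like _2 or _b are one class to them, and where a whole thing is asked for, a point or a joint stands for the part that bears it (a point fixed in the world has none). Each returns a list of dicts, best first, with "score" (0 to 1); they miss things now and then, are a little off and sometimes report something else, mostly with a low value. They report only what shows in the picture. A call takes as long as a camera call.
- manip.look_for(camera, label): "point" ([x, y, z] in m, in world coordinates, good to about 4 mm: the middle of the surface that is visible of it).
The state is a dict: "time": time; "joint_pos": joint angles; "joint_vel": joint speeds; "joint_efforts": joint torques, N m; "tool_pos": TCP position; "tool_rot": TCP orientation; "contact_force": force on the tool from outside, world axes, zero at the start; "ft_torque": the same for the moment, N m; "gripper_width": opening from 0.0 (shut) to 1.0 (fully open); "grasp_force": force on a finger pad.
Only numpy, scipy, OpenCV 4.12 (cv2) and the standard library are available. Lean on these libraries where they do the work, as an engineer would, in place of code of your own. Each camera call takes 0.05 s, during which the arm holds its last target. There are 200 camera calls.

## Task

Make up two seat repair kits from the stock on the mat. In the blue tray, stack the pivot kit on the steel post in build order: steel spacer at the bottom, then the black rubber bush, then the brass retaining ring on top, each sitting flat on the one below. In the yellow tray, stand the red knob upright in the white-floored pocket and the orange bump stop upright in the black-floored pocket; leave the green ring, the blue knob and the white roller where they are.

Things in the scene. Friction and masses are not known exactly. Their poses are not given: they have to be found in the camera images.
- tray_blue: Blue kit tray for the pivot kit, screwed to the bench (does not move): square 150 x 150 mm, floor 6 mm thick, rim 4 mm thick whose top is 12 mm above the bench. A steel post, 18 mm in diameter, stands at its centre; it rises 58 mm above the tray floor (top 64 mm above the bench), its last 6 mm tapering to 10 mm. Origin: under the centre of the tray at bench height, on the post's axis; z up.
- tray_yellow: Yellow kit tray for the trim kit, screwed to the bench (does not move): 178 mm along its x, 92 mm along its y, floor 6 mm thick, walls 6 mm thick whose tops are 16 mm above the bench. A divider of the same height makes two square pockets, each 80 x 80 mm inside. The pocket centred at x = +43 mm, y = 0 in the tray's frame has a WHITE floor, the one at x = -43 mm a BLACK floor. Origin: under the centre of the tray at bench height; z up.
- spacer: Bare steel spacer ring (silver): outer diameter 44 mm, bore 26 mm, 18 mm high, lying flat; about 0.12 kg. Origin: centre of its underside; z up, its yaw means nothing.
- bush: Black rubber bush, a thick ring: outer diameter 46 mm, bore 26 mm, 22 mm high, lying flat; about 0.04 kg, does not deform. Origin: centre of its underside; z up, its yaw means nothing.
- collar: Brass (gold-coloured) retaining ring: outer diameter 44 mm, bore 26 mm, 14 mm high, lying flat; about 0.09 kg. Origin: centre of its underside; z up, its yaw means nothing.
- knob_red: Red adjuster knob standing upright: black hub 40 mm in diameter and 12 mm high below, red head 48 mm in diameter from 12 to 36 mm above the underside; about 0.06 kg. Origin: centre of its underside; z up, its yaw means nothing.
- bump_stop: Orange ribbed bump stop, an upright cylinder: 44 mm in diameter, 39 mm high, does not deform; about 0.05 kg. Origin: centre of its underside; z up, its yaw means nothing.
- spare_ring: Green plastic ring, outer diameter 44 mm, bore 26 mm, 18 mm high: a spare that belongs to neither kit. Origin: centre of its underside; z up, its yaw means nothing.
- knob_blue: Blue adjuster knob, same shape and size as the red one (head 48 mm, 36 mm high): a spare that belongs to neither kit. Origin: centre of its underside; z up, its yaw means nothing.
- roller_white: White plastic roller, a solid upright cylinder, 42 mm in diameter, 30 mm high: a spare that belongs to neither kit. The eight parts lie about 110 mm apart in a 3 by 3 pattern on a grey mat; its ninth place (0.66 m straight ahead of the robot base axis) holds a steel hex nut, 35 mm across, 14 mm high, not wanted. Origin: centre of its underside; z up, its yaw means nothing.

How it is judged:
By the outcome, as a careful person would: the job done as asked, in the order asked, and still so for the second after the job is handed in, with the robot touching nothing.
It also fails if it takes over 136 s, if anything falls off the work surface, if the arm or the gripper's body presses on something with over 40 N, if the wrist force passes 120 N, or if a joint passes its speed limit or range.

## Working session

There is one attempt and no reset: what is moved stays moved. The work goes in short steps, Python scripts to look and compute and a shell command to move; the robot and the scene stay as the last step left them, time stands still between calls to the robot, and variables do not carry over. Pictures are saved under pics/ and viewed, at most 14 in all, crops included, and the job is handed in when it is done.

```bash
mkdir -p pics; ls; cat > h.py <<'E'
import numpy as np, cv2
from plant import manip
from scipy.spatial.transform import Rotation as R
def cloud(name, d, P=None):
    P=P or manip.camera_params(name); K=np.array(P["camera_matrix"]); M=cv2.Rodrigues(np.array(P["rvec"],float))[0]; t=np.array(P["tvec"],float).ravel()
    v,u=np.mgrid[:d.shape[0],:d.shape[1]]
    c=np.stack([(u-K[0,2])/K[0,0]*d,(v-K[1,2])/K[1,1]*d,d],-1)
    return (c-t)@M
def st():
    s=manip.state(); q=s["tool_rot"]; r=R.from_quat([q[1],q[2],q[3],q[0]])
    return s,np.array(s["tool_pos"]),r
def shift(target):  # world TCP target -> tool axes
    s,p,r=st(); return r.inv().apply(np.array(target)-p)
E
python3 - <<'E'
from h import *
s,p,r=st(); print(s["time"],p,r.as_matrix().round(3),s["gripper_width"])
im,d=manip.grab_frame("top"); cv2.imwrite("pics/top.png",im[:,:,::-1]); np.save("top.npy",d)
for n in "tray_blue tray_yellow spacer bush collar knob_red bump_stop spare_ring knob_blue roller_white".split():
    print(n,[(np.round(o["point"],3).tolist(),round(o["score"],2)) for o in manip.look_for("top",n)][:3])
E
```

```text
pics
0.0 [ 0.2557004  -0.56968625  0.25506704] [[ 0.912  0.409 -0.001]
 [ 0.409 -0.912  0.002]
 [ 0.    -0.002 -1.   ]] 1.0017514554856075
tray_blue [([0.501, 0.315, 0.007], 0.82)]
tray_yellow [([0.521, -0.309, 0.005], 0.75)]
spacer [([0.669, -0.114, 0.016], 0.72)]
bush [([0.548, -0.1, 0.021], 0.79)]
collar [([0.65, 0.102, 0.016], 0.45)]
knob_red [([0.538, 0.102, 0.036], 0.62)]
bump_stop [([0.453, 0.103, 0.038], 0.92)]
spare_ring [([0.433, -0.0, 0.021], 0.78), ([0.444, -0.117, 0.034], 0.43)]
knob_blue [([0.444, -0.116, 0.033], 0.73)]
roller_white [([0.554, -0.004, 0.028], 0.75)]
```

View pics/top.png

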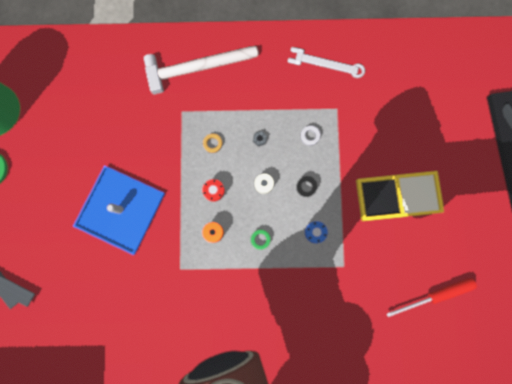

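The top view shows the 3x3 mat: collar (213,142), nut (261,138), spacer (311,135), red knob (213,190), roller (264,183), bush (307,186), bump stop (212,232), green ring (261,239) and blue knob (316,232). The blue tray's post is at about (115,208). In the yellow tray, the black pocket is on the left (380,198) and the white one on the right (420,193).

```bash
python3 - <<'E'
from h import *
d=np.load("top.npy"); im=cv2.imread("pics/top.png"); W=cloud("top",d); hsv=cv2.cvtColor(im,cv2.COLOR_BGR2HSV)
X,Y,Z=W[...,0],W[...,1],W[...,2]
print("mat z",np.median(Z[120:130,185:200]),"bench",np.median(Z[280:300,200:240]))
for n,x,y in [("spacer",.669,-.114),("bush",.548,-.1),("collar",.65,.102),("red",.538,.102),("bump",.453,.103)]:
    m=(np.hypot(X-x,Y-y)<.04)&(Z>.008)&(d>0); zt=np.percentile(Z[m],80); m&=Z>zt-.005
    c,r=cv2.minEnclosingCircle(W[m][:,:2].astype(np.float32)); print(n,np.round(c,4),round(r,4),"ztop",round(float(zt),4),m.sum(),"mean",W[m][:,:2].mean(0).round(4), "mid",((W[m].min(0)+W[m].max(0))/2)[:2].round(4))
b=cv2.inRange(hsv,(100,120,60),(130,255,255))>0
m=b&(np.hypot(X-.5,Y-.315)<.13)&(Z<.02); print("blue",cv2.minAreaRect(W[m][:,:2].astype(np.float32)))
m=(np.hypot(X-.5,Y-.315)<.1)&(Z>.025); w=W[m]; print("post",w[np.argsort(-w[:,2])][:12].round(4).tolist(), m.sum())
b=cv2.inRange(hsv,(20,120,80),(35,255,255))>0
m=b&(np.hypot(X-.52,Y+.31)<.14)&(Z<.03); print("yel",cv2.minAreaRect(W[m][:,:2].astype(np.float32)), np.median(Z[m]))
E
```

```text
mat z 7.956331628884697e-05 bench -0.0004242282898844269
spacer [ 0.6642 -0.1144] 0.022 ztop 0.0184 187 mean [ 0.6644 -0.1142] mid [ 0.6638 -0.1145]
bush [ 0.548  -0.1023] 0.0228 ztop 0.0226 222 mean [ 0.5481 -0.1024] mid [ 0.5479 -0.1024]
collar [0.6518 0.108 ] 0.0219 ztop 0.0146 187 mean [0.6513 0.1078] mid [0.6522 0.107 ]
red [0.5411 0.1039] 0.0239 ztop 0.037 372 mean [0.5408 0.1036] mid [0.5409 0.1035]
bump [0.4493 0.1046] 0.0218 ztop 0.0394 319 mean [0.4495 0.1048] mid [0.4497 0.1045]
blue ((0.5043197274208069, 0.3149082660675049), (0.1496771275997162, 0.14875486493110657), 64.39598083496094)
post [[0.5009, 0.3183, 0.0661], [0.5009, 0.3144, 0.0654], [0.505, 0.3125, 0.0652], [0.5032, 0.321, 0.0646], [0.5053, 0.3192, 0.0642], [0.5095, 0.3154, 0.0633], [0.5011, 0.3172, 0.0633], [0.5053, 0.3153, 0.0632], [0.5033, 0.3194, 0.0632], [0.5032, 0.3131, 0.0632], [0.5011, 0.3131, 0.063], [0.5032, 0.3153, 0.063]] 99
yel ((0.523753821849823, -0.308336079120636), (0.09194736182689667, 0.1790914535522461), 5.014832496643066) 0.014201366175382858
```

```bash
python3 -m inch '[[[0,0,0],[0,0,0.14],1],[[0,0,0],[0,0,0.14],1],[[0,0,0],[0,0,0.141],1],[[0.0255,-0.0285,0],[0,0,0],1],[[0.0255,-0.0285,0],[0,0,0],1],[[0.0255,-0.0285,0],[0,0,0],1],[[0.0255,-0.0285,0],[0,0,0],1],[[0.0255,-0.0285,0],[0,0,0],1]]'
python3 -m inch '[[[0.0255,-0.0285,0],[0,0,0],1],[[0.0255,-0.0285,0],[0,0,0],1],[[0.0255,-0.0285,0],[0,0,0],1],[[0.0255,-0.0285,0],[0,0,0],1],[[0.0255,-0.0285,0],[0,0,0],1],[[0.0255,-0.0285,0],[0,0,0],1],[[0.0255,-0.0285,0],[0,0,0],1],[[0.0255,-0.0285,0],[0,0,0],1]]'
python3 -m inch '[[[0.0255,-0.0285,0],[0,0,0],1],[[0.0255,-0.0285,0.02],[0,0,0],1],[[0.0255,-0.0285,0.03],[0,0,0],1],[[0,0,0.03],[0,0,0],1],[[0,0,0.03],[0,0,0],1],[[0,0,0],[0,0,0],1],[[0,0,0],[0,0,0],1]]'
python3 - <<'E'
from h import *
s,p,r=st(); print(p, r.as_matrix().round(3), "to spacer", shift([.6642,-.1144,.026]).round(4))
im,d=manip.grab_frame("wrist"); cv2.imwrite("pics/w1.png",im[:,:,::-1])
W=cloud("wrist",d); m=(np.hypot(W[...,0]-.6642,W[...,1]+.1144)<.035)&(W[...,2]>.012)&(W[...,2]<.03)
print(m.sum(), cv2.minEnclosingCircle(W[m][:,:2].astype(np.float32)) if m.sum() else 0)
E
```

```text
time: 1.35
tool_pos: [0.3841, -0.4264, 0.2565]
tool_rot: [0.0, 1.0, 0.0, 0.0]
contact_force: [1.2, 1.0, 0.4]
gripper_width: 0.997
grasp_force: 0.0
time: 2.15
tool_pos: [0.588, -0.1981, 0.2565]
tool_rot: [0.0, 1.0, 0.0, 0.0]
contact_force: [-0.2, -0.3, 0.5]
gripper_width: 1.0
grasp_force: 0.0
time: 2.85
tool_pos: [0.6633, -0.1139, 0.1462]
tool_rot: [-0.0, 1.0, 0.0, -0.001]
contact_force: [0.4, -0.5, 0.2]
gripper_width: 0.999
grasp_force: 0.0
[ 0.66330532 -0.1138841   0.14619875] [[ 1.     0.001 -0.001]
 [ 0.001 -1.     0.   ]
 [-0.001 -0.    -1.   ]] to spacer [0.001  0.0006 0.1202]
1140 ((0.6660268902778625, -0.11551985889673233), 0.021931324154138565)
```

View pics/w1.png

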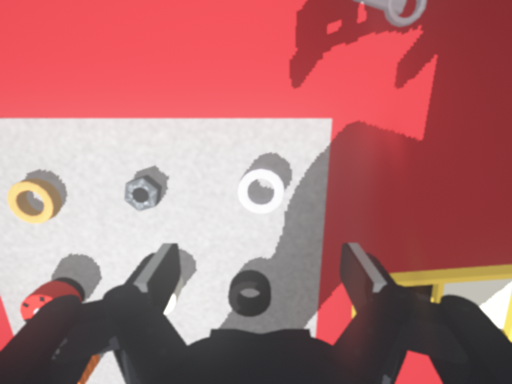

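The wrist view shows the spacer at (261,191), with the fingers clear of its neighbours. I'll descend and grip it.

```bash
python3 -m inch '[[[0.002,0.001,0.04],[0,0,0],1],[[0,0,0.04],[0,0,0],1],[[0,0,0.025],[0,0,0],1],[[0,0,0.013],[0,0,0],1],[[0,0,0],[0,0,0],1]]'
python3 -m inch '[[[0,0,0],[0,0,0],0.3],[[0,0,0],[0,0,0],0.3],[[0,0,0],[0,0,0],0.3],[[0,0,0],[0,0,0],0.3],[[0,0,0],[0,0,0],0.3],[[0,0,0],[0,0,0],0.3],[[0,0,0],[0,0,0],0.3]]'
```

```text
time: 3.4
tool_pos: [0.6654, -0.1151, 0.0282]
tool_rot: [-0.0, 1.0, 0.0, -0.0]
contact_force: [0.6, -0.3, 0.2]
gripper_width: 0.997
grasp_force: 0.0
time: 4.1
tool_pos: [0.6673, -0.1154, 0.0313]
tool_rot: [0.001, 1.0, 0.0, 0.002]
contact_force: [-1.2, -0.0, 5.7]
gripper_width: 0.48
grasp_force: 60.2
```

```bash
python3 -m inch '[[[0,0,-0.01],[0,0,0],0.3],[[0,0,-0.03],[0,0,0],0.3],[[0,0,-0.04],[0,0,0],0.3],[[0,0,-0.04],[0,0,0],0.3],[[0,0,0],[0,0,0],0.3],[[0,0,0],[0,0,0],0.3],[[0,0,0],[0,0,0],0.3]]'
python3 - <<'E'
from h import *
s,p,r=st(); print(p, r.as_matrix().round(3),s["contact_force"],s["gripper_width"])
im,d=manip.grab_frame("wrist"); cv2.imwrite("pics/w2.png",im[:,:,::-1])
W=cloud("wrist",d); np.save("w2.npy",(W-p))
E
```

```text
time: 4.8
tool_pos: [0.6643, -0.1145, 0.1466]
tool_rot: [-0.0, 1.0, 0.0, -0.001]
contact_force: [0.1, -0.4, -1.4]
gripper_width: 0.482
grasp_force: 60.9
[ 0.66432289 -0.11452548  0.14656088] [[ 1.     0.001 -0.003]
 [ 0.001 -1.     0.001]
 [-0.003 -0.001 -1.   ]] [ 0.08846881 -0.38676886 -1.35068278] 0.48191106223451774
```

View pics/w2.png

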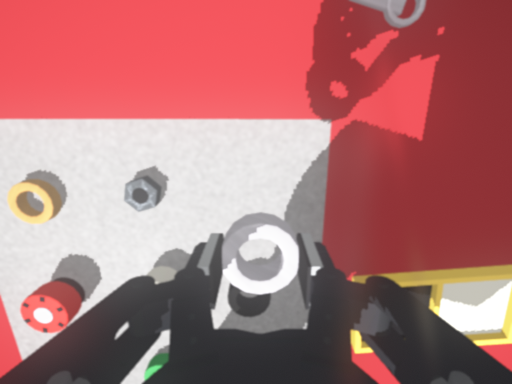

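The spacer is held between the pads at (260,258). Next I'll measure its offset and tilt in the hand.

```bash
cat >> h.py <<'E'
def held(D, im, rad=.028, fname=None):
    # D: cloud relative to TCP (world axes); part points: near axis, at/below TCP
    m=(np.abs(D[...,1])<.019)&(np.abs(D[...,0])<rad+.008)&(D[...,2]<.02)&(D[...,2]>-.08)
    w=D[m]; zt=np.percentile(w[:,2],90); t=w[(w[:,2]>zt-.006)]
    A=np.c_[t[:,:2],np.ones(len(t))]; c=np.linalg.lstsq(A,t[:,2],rcond=None)[0]
    print("n",len(t),"top z",zt.round(4),"slopes",c[:2].round(3),"x range",np.percentile(t[:,0],[0.5,99.5]).round(4),"xc",np.mean(np.percentile(t[:,0],[0.5,99.5])).round(4),"lowest z",np.percentile(w[:,2],1).round(4))
E
python3 - <<'E'
from h import *
D=np.load("w2.npy"); held(D,None)
for v in range(205,310,6): print(v,D[v,260].round(4),D[v,235].round(4))
E
```

```text
n 3066 top z -0.0142 slopes [-0.01   0.001] x range [-0.0232  0.0188] xc -0.0022 lowest z -0.0306
205 [-0.0195 -0.0006 -0.1479] [-0.0192  0.0248 -0.1472]
211 [-0.0257 -0.0006 -0.1472] [-0.026   0.025  -0.1478]
217 [ 0.0191 -0.0005 -0.0226] [-0.0326  0.0252 -0.1477]
223 [ 0.0188 -0.0005 -0.0152] [ 0.0132  0.0137 -0.028 ]
229 [ 0.0153 -0.0005 -0.0155] [ 0.0143  0.0128 -0.0175]
235 [ 0.0117 -0.0005 -0.0157] [ 0.0125  0.0125 -0.0141]
241 [-0.0598 -0.0007 -0.1473] [ 0.0085  0.0127 -0.0152]
247 [-0.0667 -0.0007 -0.1469] [ 0.005   0.0128 -0.015 ]
253 [-0.0736 -0.0007 -0.1464] [ 0.001   0.013  -0.0158]
259 [-0.0812 -0.0007 -0.147 ] [-0.0029  0.0131 -0.0161]
265 [-0.0159 -0.0005 -0.031 ] [-0.0059  0.0131 -0.0151]
271 [-0.0159 -0.0005 -0.0245] [-0.0093  0.0131 -0.0145]
277 [-0.0159 -0.0005 -0.0186] [-0.0132  0.0132 -0.0146]
283 [-0.0169 -0.0005 -0.0144] [-0.0175  0.0134 -0.0153]
289 [-0.0206 -0.0005 -0.0142] [-0.1036  0.0251 -0.1256]
295 [-0.1121 -0.0007 -0.1271] [-0.1109  0.0253 -0.1254]
301 [-0.1215 -0.0008 -0.1295] [-0.1191  0.0256 -0.1264]
307 [-0.126  -0.0008 -0.1256] [-0.1258  0.0256 -0.1253]
```

```bash
python3 -m inch '[[[-0.0187,-0.0358,0],[0,0,0],0.3],[[-0.0187,-0.0358,0],[0,0,0],0.3],[[-0.0187,-0.0358,0],[0,0,0],0.3],[[-0.0187,-0.0358,0],[0,0,0],0.3],[[-0.0187,-0.0358,0],[0,0,0],0.3],[[-0.0187,-0.0358,0],[0,0,0],0.3],[[-0.0187,-0.0358,0],[0,0,0],0.3]]'
python3 -m inch '[[[-0.0187,-0.0358,0],[0,0,0],0.3],[[-0.0187,-0.0358,0],[0,0,0],0.3],[[-0.0187,-0.0358,0],[0,0,0],0.3],[[-0.0187,-0.0358,0],[0,0,0],0.3],[[-0.0187,-0.0358,0],[0,0,0],0.3],[[0,0,0],[0,0,0],0.3],[[0,0,0],[0,0,0],0.3],[[0,0,0],[0,0,0],0.3]]'
python3 - <<'E'
from h import *
s,p,r=st(); print(p)
im,d=manip.grab_frame("wrist"); cv2.imwrite("pics/w3.png",im[:,:,::-1])
W=cloud("wrist",d); held(W-p,None)
m=(np.hypot(W[...,0]-.5045,W[...,1]-.3155)<.02)&(W[...,2]>.06)&(W[...,2]<.07)
print("post top",m.sum(), W[m].mean(0), cv2.minEnclosingCircle(W[m][:,:2].astype(np.float32)))
for a,b in ((.03,.04),(.045,.055)):
    m=(np.hypot(W[...,0]-.5045,W[...,1]-.3155)<.02)&(W[...,2]>a)&(W[...,2]<b); print("shaft y",np.percentile(W[m][:,1],[1,50,99]).round(4),"x min",W[m][:,0].min())
E
```

```text
time: 5.55
tool_pos: [0.5322, 0.1368, 0.1461]
tool_rot: [0.0, 1.0, 0.0, -0.002]
contact_force: [0.6, 0.2, -0.5]
gripper_width: 0.485
grasp_force: 61.0
time: 6.35
tool_pos: [0.4406, 0.3136, 0.1472]
tool_rot: [0.001, 1.0, 0.0, -0.001]
contact_force: [-0.4, -0.0, -1.7]
gripper_width: 0.481
grasp_force: 61.1
[0.44062868 0.31355999 0.14715238]
n 3098 top z -0.0131 slopes [-0.01   0.001] x range [-0.0226  0.0196] xc -0.0015 lowest z -0.0296
post top 334 [0.50386588 0.31551415 0.06274312] ((0.5034101009368896, 0.3154272437095642), 0.007950813509523869)
shaft y [0.3087 0.3114 0.3182] x min 0.5090804094488124
shaft y [0.312  0.3153 0.3171] x min 0.5116917303587885
```

View pics/w3.png

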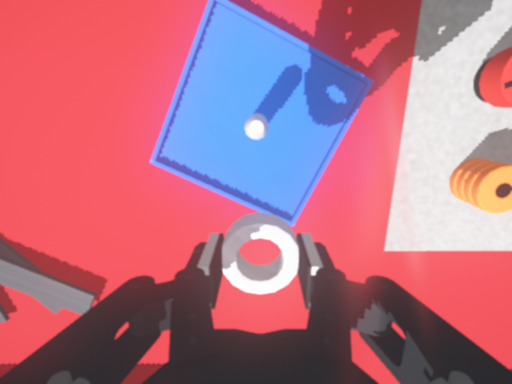

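The post top is at (255,127), with the spacer still held flat. I'll move over it and lower.

```bash
python3 -m inch '[[[0.0325,-0.0012,0],[0,0,0],0.3],[[0.0325,-0.0012,0],[0,0,0],0.3],[[0,0,0.02],[0,0,0],0.3],[[0,0,0.02],[0,0,0],0.3],[[0,0,0],[0,0,0],0.3],[[0,0,0],[0,0,0],0.3]]'
python3 -m inch '[[[0,0,0.015],[0,0,0],0.3],[[0,0,0.015],[0,0,0],0.3],[[0,0,0.015],[0,0,0],0.3],[[0,0,0.01],[0,0,0],0.3],[[0,0,0],[0,0,0],0.3],[[0,0,0],[0,0,0],0.3]]'
```

```text
time: 7.0
tool_pos: [0.5059, 0.3159, 0.1079]
tool_rot: [0.0, 1.0, -0.0, -0.001]
contact_force: [0.5, 0.9, -1.8]
gripper_width: 0.482
grasp_force: 61.1
time: 7.6
tool_pos: [0.5056, 0.317, 0.0529]
tool_rot: [0.0, 1.0, 0.0, -0.0]
contact_force: [-0.0, 0.4, -2.0]
gripper_width: 0.483
grasp_force: 61.1
```

```bash
python3 -m inch '[[[0,0,0.007],[0,0,0],0.3],[[0,0,0.005],[0,0,0],0.3],[[0,0,0.002],[0,0,0],0.3],[[0,0,0],[0,0,0],0.3],[[0,0,0],[0,0,0],0.3]]'
python3 -m inch '[[[0,0,0],[0,0,0],0.8],[[0,0,0],[0,0,0],0.8],[[0,0,0],[0,0,0],0.8],[[0,0,0],[0,0,0],0.8],[[0,0,0],[0,0,0],1]]'
```

```text
time: 8.1
tool_pos: [0.5058, 0.317, 0.0394]
tool_rot: [-0.0, 1.0, 0.0, 0.0]
contact_force: [-0.6, 0.3, -0.9]
gripper_width: 0.477
grasp_force: 61.1
time: 8.6
tool_pos: [0.5059, 0.317, 0.0394]
tool_rot: [-0.0, 1.0, 0.0, 0.0]
contact_force: [0.6, -0.8, 0.8]
gripper_width: 0.947
grasp_force: 0.0
```

```bash
python3 -m inch '[[[0,0,-0.03],[0,0,0],1],[[0,0,-0.04],[0,0,0],1],[[0,0,-0.04],[0,0,0],1],[[0.0038,0.0381,0],[0,0,0],1],[[0.0038,0.0381,0],[0,0,0],1],[[0.0038,0.0381,0],[0,0,0],1],[[0.0038,0.0381,0],[0,0,0],1],[[0.0038,0.0381,0],[0,0,0],1]]'
python3 -m inch '[[[0.0038,0.0381,0],[0,0,0],1],[[0.0038,0.0381,0],[0,0,0],1],[[0.0038,0.0381,0],[0,0,0],1],[[0.0038,0.0381,0],[0,0,0],1],[[0.0038,0.0381,0],[0,0,0],1],[[0.0038,0.0381,0],[0,0,0],1],[[0,0,0],[0,0,0],1],[[0,0,0],[0,0,0],1]]'
python3 - <<'E'
from h import *
s,p,r=st(); print(p)
im,d=manip.grab_frame("wrist")
W=cloud("wrist",d); m=(np.hypot(W[...,0]-.548,W[...,1]+.1023)<.035)&(W[...,2]>.016)&(W[...,2]<.03)
c,rr=cv2.minEnclosingCircle(W[m][:,:2].astype(np.float32)); print(m.sum(),c,rr,shift([c[0],c[1],.03]))
im,d=manip.grab_frame("top"); W=cloud("top",d); X,Y,Z=W[...,0],W[...,1],W[...,2]
m=(np.hypot(X-.504,Y-.3155)<.04)&(Z>.018)&(Z<.03); print("placed",m.sum(),np.median(Z[m]),cv2.minEnclosingCircle(W[m][:,:2].astype(np.float32)))
E
```

```text
time: 9.4
tool_pos: [0.5248, 0.1251, 0.1495]
tool_rot: [-0.0, 1.0, 0.001, 0.0]
contact_force: [0.5, 0.4, -0.1]
gripper_width: 1.006
grasp_force: 0.0
time: 10.2
tool_pos: [0.5478, -0.1026, 0.1493]
tool_rot: [-0.0, 1.0, -0.001, -0.0]
contact_force: [-0.4, -0.9, -0.8]
gripper_width: 1.001
grasp_force: 0.0
[ 0.54779294 -0.10260304  0.14925309]
1269 (0.5480594038963318, -0.102109894156456) 0.022949721664190292 [0.00040694 0.00041348 0.11914022]
placed 202 0.02299952938240351 ((0.5034714341163635, 0.31685546040534973), 0.022239111363887787)
```

```bash
python3 -m inch '[[[0,0,0.04],[0,0,0],1],[[0,0,0.04],[0,0,0],1],[[0,0,0.026],[0,0,0],1],[[0,0,0.013],[0,0,0],1],[[0,0,0],[0,0,0],1]]'
python3 -m inch '[[[0,0,0],[0,0,0],0.3],[[0,0,0],[0,0,0],0.3],[[0,0,0],[0,0,0],0.3],[[0,0,0],[0,0,0],0.3],[[0,0,0],[0,0,0],0.3],[[0,0,0],[0,0,0],0.3],[[0,0,0],[0,0,0],0.3]]'
python3 -m inch '[[[0,0,-0.01],[0,0,0],0.3],[[0,0,-0.03],[0,0,0],0.3],[[0,0,-0.04],[0,0,0],0.3],[[0,0,-0.039],[0,0,0],0.3],[[0,0,0],[0,0,0],0.3]]'
python3 -m inch '[[[-0.0039,-0.0381,0],[0,0,0],0.3],[[-0.0039,-0.0381,0],[0,0,0],0.3],[[-0.0039,-0.0381,0],[0,0,0],0.3],[[-0.0039,-0.0381,0],[0,0,0],0.3],[[-0.0039,-0.0381,0],[0,0,0],0.3],[[-0.0039,-0.0381,0],[0,0,0],0.3],[[-0.0039,-0.0381,0],[0,0,0],0.3],[[-0.0039,-0.0381,0],[0,0,0],0.3]]'
python3 -m inch '[[[-0.0039,-0.0381,0],[0,0,0],0.3],[[-0.0039,-0.0381,0],[0,0,0],0.3],[[-0.0039,-0.0381,0],[0,0,0],0.3],[[0,0,0],[0,0,0],0.3],[[0,0,0],[0,0,0],0.3],[[0,0,0],[0,0,0],0.3]]'
python3 - <<'E'
from h import *
s,p,r=st(); print(p)
im,d=manip.grab_frame("wrist"); W=cloud("wrist",d); held(W-p,None)
E
```

```text
time: 10.8
tool_pos: [0.5464, -0.1006, 0.0283]
tool_rot: [-0.001, 1.0, 0.001, -0.002]
contact_force: [-1.0, -0.5, 0.8]
gripper_width: 1.0
grasp_force: 0.0
time: 11.5
tool_pos: [0.5497, -0.1026, 0.033]
tool_rot: [0.001, 1.0, 0.0, 0.002]
contact_force: [-0.8, 0.4, 5.3]
gripper_width: 0.511
grasp_force: 60.1
time: 12.0
tool_pos: [0.5521, -0.1035, 0.1579]
tool_rot: [0.002, 1.0, 0.0, 0.007]
contact_force: [1.6, 0.0, 0.8]
gripper_width: 0.513
grasp_force: 61.1
time: 12.8
tool_pos: [0.5159, 0.2041, 0.1494]
tool_rot: [0.0, 1.0, 0.0, 0.0]
contact_force: [0.9, 0.3, 0.2]
gripper_width: 0.511
grasp_force: 61.1
time: 13.4
tool_pos: [0.5046, 0.3161, 0.1491]
tool_rot: [0.0, 1.0, 0.0, -0.0]
contact_force: [-0.3, 1.0, 0.3]
gripper_width: 0.511
grasp_force: 61.2
[0.50461912 0.31612904 0.14912155]
n 3479 top z -0.0111 slopes [-0.009 -0.001] x range [-0.0228  0.0212] xc -0.0008 lowest z -0.0313
```

```bash
python3 -m inch '[[[0,0,0.025],[0,0,0],0.3],[[0,0,0.015],[0,0,0],0.3],[[0,0,0.015],[0,0,0],0.3],[[0,0,0.015],[0,0,0],0.3],[[0,0,0.012],[0,0,0],0.3],[[0,0,0],[0,0,0],0.3],[[0,0,0],[0,0,0],0.3]]'
python3 -m inch '[[[0,0,0.004],[0,0,0],0.3],[[0,0,0.003],[0,0,0],0.3],[[0,0,0],[0,0,0],0.3],[[0,0,0],[0,0,0],0.3]]'
```

```text
time: 14.15
tool_pos: [0.5047, 0.317, 0.0671]
tool_rot: [0.0, 1.0, 0.0, -0.0]
contact_force: [-0.1, 0.7, -0.2]
gripper_width: 0.513
grasp_force: 61.2
time: 14.55
tool_pos: [0.5047, 0.3171, 0.0605]
tool_rot: [-0.0, 1.0, 0.0, 0.0]
contact_force: [0.1, -0.3, 0.1]
gripper_width: 0.512
grasp_force: 61.2
```

```bash
python3 -m inch '[[[0,0,0.002],[0,0,0],0.3],[[0,0,0.001],[0,0,0],0.3],[[0,0,0],[0,0,0],0.3]]'
python3 -m inch '[[[0,0,0],[0,0,0],0.8],[[0,0,0],[0,0,0],0.8],[[0,0,0],[0,0,0],0.8],[[0,0,0],[0,0,0],0.8],[[0,0,0],[0,0,0],1]]'
python3 -m inch '[[[0,0,-0.02],[0,0,0],1],[[0,0,-0.035],[0,0,0],1],[[0,0,-0.035],[0,0,0],1],[[0,0,0],[0,0,0],1]]'
python3 -m inch '[[[0.021,0.0299,0],[0,0,0],1],[[0.021,0.0299,0],[0,0,0],1],[[0.021,0.0299,0],[0,0,0],1],[[0.021,0.0299,0],[0,0,0],1],[[0.021,0.0299,0],[0,0,0],1],[[0.021,0.0299,0],[0,0,0],1],[[0.021,0.0299,0],[0,0,0],1],[[0,0,0],[0,0,0],1]]'
python3 - <<'E'
from h import *
s,p,r=st(); print(p)
im,d=manip.grab_frame("wrist")
W=cloud("wrist",d); m=(np.hypot(W[...,0]-.652,W[...,1]-.107)<.035)&(W[...,2]>.009)&(W[...,2]<.03)
c,rr=cv2.minEnclosingCircle(W[m][:,:2].astype(np.float32)); print(m.sum(),c,rr,shift([c[0],c[1],.026]))
im,d=manip.grab_frame("top"); W=cloud("top",d); X,Y,Z=W[...,0],W[...,1],W[...,2]
m=(np.hypot(X-.504,Y-.3155)<.04)&(Z>.04)&(Z<.055); print("placed",m.sum(),np.median(Z[m]),cv2.minEnclosingCircle(W[m][:,:2].astype(np.float32)))
E
```

```text
time: 14.85
tool_pos: [0.5046, 0.317, 0.0571]
tool_rot: [0.0, 1.0, 0.0, -0.0]
contact_force: [0.2, -0.3, -0.3]
gripper_width: 0.508
grasp_force: 61.2
time: 15.35
tool_pos: [0.5047, 0.317, 0.0574]
tool_rot: [-0.0, 1.0, 0.0, 0.0]
contact_force: [-0.1, -0.2, -0.4]
gripper_width: 0.946
grasp_force: 0.0
time: 15.75
tool_pos: [0.508, 0.3186, 0.154]
tool_rot: [-0.002, 1.0, 0.0, 0.005]
contact_force: [1.0, 0.8, 0.8]
gripper_width: 1.0
grasp_force: 0.0
time: 16.55
tool_pos: [0.6536, 0.1041, 0.1467]
tool_rot: [0.001, 1.0, -0.002, 0.0]
contact_force: [0.2, 0.0, 0.2]
gripper_width: 1.002
grasp_force: 0.0
[0.65359335 0.10412051 0.14666258]
1052 (0.6505109071731567, 0.10929781943559647) 0.021996652707457542 [-0.00180247 -0.00330628  0.12048494]
placed 278 0.04546978299630283 ((0.5031452775001526, 0.3164566159248352), 0.023053951561450958)
```

```bash
python3 -m inch '[[[-0.0007,-0.0008,0.04],[0,0,0],1],[[0,0,0.04],[0,0,0],1],[[0,0,0.028],[0,0,0],1],[[0,0,0.01],[0,0,0],1],[[0,0,0.005],[0,0,0],1],[[0,0,0],[0,0,0],1],[[0,0,0],[0,0,0],1]]'
python3 -m inch '[[[0,0,0],[0,0,0],0.3],[[0,0,0],[0,0,0],0.3],[[0,0,0],[0,0,0],0.3],[[0,0,0],[0,0,0],0.3],[[0,0,0],[0,0,0],0.3],[[0,0,0],[0,0,0],0.3],[[0,0,0],[0,0,0],0.3]]'
python3 -m inch '[[[0,0,-0.01],[0,0,0],0.3],[[0,0,-0.03],[0,0,0],0.3],[[0,0,-0.04],[0,0,0],0.3],[[0,0,-0.044],[0,0,0],0.3],[[0,0,0],[0,0,0],0.3]]'
python3 -m inch '[[[-0.021,-0.0299,0],[0,0,0],0.3],[[-0.021,-0.0299,0],[0,0,0],0.3],[[-0.021,-0.0299,0],[0,0,0],0.3],[[-0.021,-0.0299,0],[0,0,0],0.3],[[-0.021,-0.0299,0],[0,0,0],0.3],[[-0.021,-0.0299,0],[0,0,0],0.3],[[-0.020,-0.0290,0],[0,0,0],0.3],[[0,0,0],[0,0,0],0.3]]'
python3 -m inch '[[[0,0,0],[0,0,0],0.3],[[0,0,0],[0,0,0],0.3],[[0,0,0],[0,0,0],0.3]]'
python3 - <<'E'
from h import *
s,p,r=st(); print(p)
im,d=manip.grab_frame("wrist"); cv2.imwrite("pics/w4.png",im[:,:,::-1]); W=cloud("wrist",d); held(W-p,None)
E
```

```text
time: 17.35
tool_pos: [0.6525, 0.109, 0.0265]
tool_rot: [-0.0, 1.0, 0.001, 0.002]
contact_force: [0.9, -0.3, 0.6]
gripper_width: 1.002
grasp_force: 0.0
time: 18.05
tool_pos: [0.6521, 0.1086, 0.0257]
tool_rot: [-0.0, 1.0, 0.0, 0.001]
contact_force: [-0.3, -0.2, 5.8]
gripper_width: 0.48
grasp_force: 61.2
time: 18.55
tool_pos: [0.6552, 0.1089, 0.1569]
tool_rot: [-0.0, 1.0, 0.0, 0.007]
contact_force: [1.2, 0.8, 0.5]
gripper_width: 0.483
grasp_force: 61.0
time: 19.35
tool_pos: [0.5018, 0.3194, 0.1471]
tool_rot: [-0.0, 1.0, 0.003, -0.001]
contact_force: [0.2, -0.4, -1.5]
gripper_width: 0.484
grasp_force: 61.0
time: 19.65
tool_pos: [0.5055, 0.316, 0.1481]
tool_rot: [0.0, 1.0, -0.0, -0.0]
contact_force: [0.6, -1.2, -1.2]
gripper_width: 0.482
grasp_force: 61.0
[0.50549587 0.31595459 0.14807624]
n 3190 top z -0.0117 slopes [-0.005  0.001] x range [-0.0206  0.0218] xc 0.0006 lowest z -0.0242
```

View pics/w4.png

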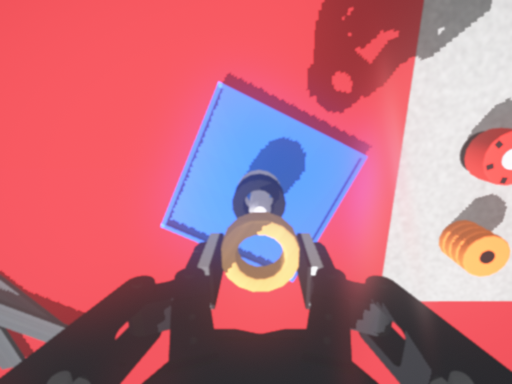

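The collar is held flat at (260,255), above the bush on the post at (259,195). I'll shift it back 2.5 mm and lower.

```bash
python3 -m inch '[[[-0.0025,0,0.025],[0,0,0],0.3],[[0,0,0.015],[0,0,0],0.3],[[0,0,0.015],[0,0,0],0.3],[[0,0,0.012],[0,0,0],0.3],[[0,0,0],[0,0,0],0.3],[[0,0,0],[0,0,0],0.3],[[0,0,0],[0,0,0],0.3]]'
python3 -m inch '[[[0,0,0.003],[0,0,0],0.3],[[0,0,0.003],[0,0,0],0.3],[[0,0,0],[0,0,0],0.3],[[0,0,0],[0,0,0],0.3]]'
```

```text
time: 20.4
tool_pos: [0.5032, 0.3173, 0.0823]
tool_rot: [-0.0, 1.0, 0.0, 0.001]
contact_force: [-0.4, -0.2, -1.7]
gripper_width: 0.479
grasp_force: 61.0
time: 20.8
tool_pos: [0.5024, 0.3169, 0.0752]
tool_rot: [0.0, 1.0, 0.0, -0.0]
contact_force: [0.7, 0.6, -1.4]
gripper_width: 0.482
grasp_force: 61.0
```

Next I'll seat and release it, then move to the red knob.

```bash
python3 -m inch '[[[0,0,0.002],[0,0,0],0.3],[[0,0,0.001],[0,0,0],0.3],[[0,0,0],[0,0,0],0.3],[[0,0,0],[0,0,0],0.3]]'
python3 -m inch '[[[0,0,0],[0,0,0],0.8],[[0,0,0],[0,0,0],0.8],[[0,0,0],[0,0,0],0.8],[[0,0,0],[0,0,0],0.8],[[0,0,0],[0,0,0],1]]'
python3 -m inch '[[[0,0,-0.02],[0,0,0],1],[[0,0,-0.03],[0,0,0],1],[[0,0,-0.025],[0,0,0],1],[[0,0,0],[0,0,0],1]]'
python3 -m inch '[[[0.0075,0.0426,0],[0,0,0],1],[[0.0075,0.0426,0],[0,0,0],1],[[0.0075,0.0426,0],[0,0,0],1],[[0.0075,0.0426,0],[0,0,0],1],[[0.0075,0.0426,0],[0,0,0],1],[[0,0,0],[0,0,0],1],[[0,0,0],[0,0,0],1],[[0,0,0],[0,0,0],1]]'
python3 - <<'E'
from h import *
s,p,r=st(); print(p)
im,d=manip.grab_frame("wrist")
W=cloud("wrist",d); m=(np.hypot(W[...,0]-.541,W[...,1]-.1037)<.035)&(W[...,2]>.032)&(W[...,2]<.045)
c,rr=cv2.minEnclosingCircle(W[m][:,:2].astype(np.float32)); print(m.sum(),c,rr,shift([c[0],c[1],.041]))
im,d=manip.grab_frame("top"); W=cloud("top",d); X,Y,Z=W[...,0],W[...,1],W[...,2]
m=(np.hypot(X-.504,Y-.3155)<.04)&(Z>.055)&(Z<.0625); print("placed",m.sum(),np.median(Z[m]),cv2.minEnclosingCircle(W[m][:,:2].astype(np.float32)))
cv2.imwrite("pics/t2.png",cv2.resize(im[150:260,60:180,::-1],None,fx=4,fy=4))
E
```

```text
time: 21.2
tool_pos: [0.5024, 0.3169, 0.0723]
tool_rot: [0.0, 1.0, 0.0, -0.0]
contact_force: [0.4, -0.4, -1.4]
gripper_width: 0.481
grasp_force: 61.0
time: 21.7
tool_pos: [0.5025, 0.3169, 0.0724]
tool_rot: [-0.0, 1.0, 0.0, 0.0]
contact_force: [0.3, -0.3, -0.8]
gripper_width: 0.949
grasp_force: 0.0
time: 22.1
tool_pos: [0.505, 0.3182, 0.1523]
tool_rot: [-0.002, 1.0, 0.0, 0.004]
contact_force: [0.4, 0.5, 0.6]
gripper_width: 0.997
grasp_force: 0.0
time: 22.9
tool_pos: [0.5396, 0.1047, 0.1466]
tool_rot: [-0.0, 1.0, 0.001, -0.001]
contact_force: [0.3, 0.7, -0.2]
gripper_width: 1.0
grasp_force: 0.0
[0.53963649 0.10471191 0.14659739]
2194 (0.5409778952598572, 0.10349518060684204) 0.02393580600619316 [0.0014132  0.00154143 0.10571114]
placed 262 0.05930040019534373 ((0.5025722980499268, 0.31670504808425903), 0.02188708260655403)
```

View pics/t2.png

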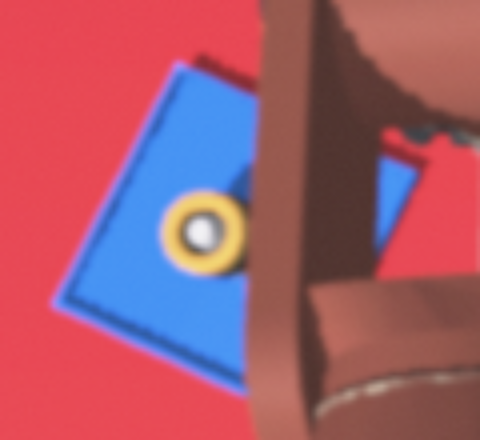

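The crop shows the gold ring sitting squarely around the post at (203,232). Its top is at 59 mm, so all three parts are seated. Now I'll grip the red knob and carry it over.

```bash
python3 -m inch '[[[0.0014,-0.0005,0.04],[0,0,0],1],[[0,0.001,0.035],[0,0,0],1],[[0,0,0.02],[0,0,0],1],[[0,0,0.006],[0,0,0],1],[[0,0,0],[0,0,0],1]]'
python3 -m inch '[[[0,0,0],[0,0,0],0.3],[[0,0,0],[0,0,0],0.3],[[0,0,0],[0,0,0],0.3],[[0,0,0],[0,0,0],0.3],[[0,0,0],[0,0,0],0.3],[[0,0,0],[0,0,0],0.3],[[0,0,0],[0,0,0],0.3]]'
python3 -m inch '[[[0,0,-0.01],[0,0,0],0.3],[[0,0,-0.03],[0,0,0],0.3],[[0,0,-0.035],[0,0,0],0.3],[[0,0,-0.026],[0,0,0],0.3],[[0,0,0],[0,0,0],0.3]]'
python3 -m inch '[[[-0.0011,0.0379,0],[0,0,0],0.3],[[-0.0011,0.0379,0],[0,0,0],0.3],[[-0.0011,0.0379,0],[0,0,0],0.3],[[-0.0011,0.0379,0],[0,0,0],0.3],[[-0.0011,0.0379,0],[0,0,0],0.3],[[-0.0011,0.0379,0],[0,0,0],0.3],[[-0.0011,0.0379,0],[0,0,0],0.3],[[-0.0011,0.0379,0],[0,0,0],0.3]]'
python3 -m inch '[[[-0.0011,0.0379,0],[0,0,0],0.3],[[-0.0011,0.0379,0],[0,0,0],0.3],[[-0.0011,0.0379,0],[0,0,0],0.3],[[-0.0011,0.0379,0],[0,0,0],0.3],[[0,0,0],[0,0,0],0.3],[[0,0,0],[0,0,0],0.3],[[0,0,0],[0,0,0],0.3]]'
python3 - <<'E'
from h import *
s,p,r=st(); print(p,shift([.5275,-.3511,.052]))
im,d=manip.grab_frame("wrist"); cv2.imwrite("pics/w5.png",im[:,:,::-1]); W=cloud("wrist",d); held(W-p,None)
E
```

```text
time: 23.5
tool_pos: [0.5408, 0.1042, 0.0455]
tool_rot: [0.0, 1.0, 0.001, -0.001]
contact_force: [0.1, 0.4, 0.3]
gripper_width: 0.998
grasp_force: 0.0
time: 24.2
tool_pos: [0.5433, 0.1036, 0.0486]
tool_rot: [-0.0, 1.0, 0.0, 0.002]
contact_force: [-0.1, 0.7, 7.2]
gripper_width: 0.534
grasp_force: 61.8
time: 24.7
tool_pos: [0.5444, 0.1035, 0.1528]
tool_rot: [-0.0, 1.0, 0.0, 0.005]
contact_force: [1.4, -0.0, 0.3]
gripper_width: 0.53
grasp_force: 61.5
time: 25.5
tool_pos: [0.5318, -0.2009, 0.1459]
tool_rot: [-0.001, 1.0, 0.0, -0.001]
contact_force: [-0.3, -0.2, -0.9]
gripper_width: 0.534
grasp_force: 61.6
time: 26.2
tool_pos: [0.5282, -0.3501, 0.1462]
tool_rot: [-0.001, 1.0, 0.001, -0.001]
contact_force: [0.4, 0.2, -1.1]
gripper_width: 0.532
grasp_force: 61.6
[ 0.52822897 -0.35011232  0.14615913] [-0.00058969  0.00114951  0.09415827]
n 5014 top z -0.0119 slopes [-0.021  0.001] x range [-0.0236  0.0217] xc -0.0009 lowest z -0.0348
```

View pics/w5.png

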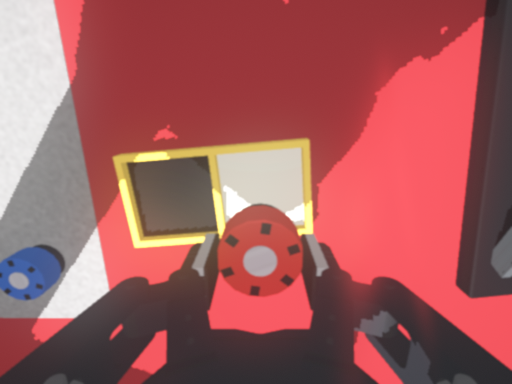

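The red knob is held upright at (260,255). The white pocket is at (262,185), black at (172,195), and the perspective is consistent with being over the white pocket. Lowering.

```bash
python3 -m inch '[[[0,0.001,0.04],[0,0,0],0.3],[[0,0,0.025],[0,0,0],0.3],[[0,0,0.015],[0,0,0],0.3],[[0,0,0.006],[0,0,0],0.3],[[0,0,0.003],[0,0,0],0.3],[[0,0,0],[0,0,0],0.3],[[0,0,0],[0,0,0],0.3]]'
python3 -m inch '[[[0,0,0.001],[0,0,0],0.3],[[0,0,0.001],[0,0,0],0.3],[[0,0,0],[0,0,0],0.3],[[0,0,0],[0,0,0],0.3]]'
```

```text
time: 26.95
tool_pos: [0.5296, -0.353, 0.0599]
tool_rot: [0.001, 1.0, 0.0, 0.001]
contact_force: [-0.4, 0.5, 0.2]
gripper_width: 0.531
grasp_force: 61.6
time: 27.35
tool_pos: [0.5287, -0.3524, 0.0564]
tool_rot: [0.0, 1.0, 0.0, 0.0]
contact_force: [-0.3, 1.5, -1.5]
gripper_width: 0.53
grasp_force: 61.6
```

```bash
python3 -m inch '[[[0,0,0.001],[0,0,0],0.3],[[0,0,0.001],[0,0,0],0.3],[[0,0,0],[0,0,0],0.3],[[0,0,0],[0,0,0],0.3]]'
python3 -m inch '[[[0,0,0],[0,0,0],0.8],[[0,0,0],[0,0,0],0.8],[[0,0,0],[0,0,0],0.8],[[0,0,0],[0,0,0],0.8],[[0,0,0],[0,0,0],1]]'
python3 -m inch '[[[0,0,-0.02],[0,0,0],1],[[0,0,-0.035],[0,0,0],1],[[0,0,-0.038],[0,0,0],1],[[0,0,0],[0,0,0],1]]'
python3 -m inch '[[[-0.0066,-0.0381,0],[0,0,0],1],[[-0.0066,-0.0381,0],[0,0,0],1],[[-0.0066,-0.0381,0],[0,0,0],1],[[-0.0066,-0.0381,0],[0,0,0],1],[[-0.0066,-0.0381,0],[0,0,0],1],[[-0.0066,-0.0381,0],[0,0,0],1],[[-0.0066,-0.0381,0],[0,0,0],1],[[-0.0066,-0.0381,0],[0,0,0],1]]'
python3 -m inch '[[[-0.0066,-0.0381,0],[0,0,0],1],[[-0.0066,-0.0381,0],[0,0,0],1],[[-0.0066,-0.0381,0],[0,0,0],1],[[-0.0066,-0.0381,0],[0,0,0],1],[[0,0,0],[0,0,0],1],[[0,0,0],[0,0,0],1],[[0,0,0],[0,0,0],1]]'
python3 - <<'E'
from h import *
s,p,r=st(); print(p)
im,d=manip.grab_frame("wrist")
W=cloud("wrist",d); m=(np.hypot(W[...,0]-.4494,W[...,1]-.1046)<.035)&(W[...,2]>.035)&(W[...,2]<.048)
c,rr=cv2.minEnclosingCircle(W[m][:,:2].astype(np.float32)); print(m.sum(),c,rr,shift([c[0],c[1],.045]))
im,d=manip.grab_frame("top"); W=cloud("top",d); X,Y,Z=W[...,0],W[...,1],W[...,2]
m=(np.hypot(X-.5275,Y+.351)<.05)&(Z>.036)&(Z<.05); print("placed",m.sum(),np.median(Z[m]),cv2.minEnclosingCircle(W[m][:,:2].astype(np.float32)))
E
```

```text
time: 27.75
tool_pos: [0.5287, -0.3524, 0.0547]
tool_rot: [0.0, 1.0, 0.0, -0.0]
contact_force: [-1.3, 0.5, 2.6]
gripper_width: 0.533
grasp_force: 62.0
time: 28.25
tool_pos: [0.5287, -0.3523, 0.0542]
tool_rot: [-0.0, 1.0, 0.0, -0.0]
contact_force: [-1.2, 0.3, -0.4]
gripper_width: 0.946
grasp_force: 0.0
time: 28.65
tool_pos: [0.5318, -0.3549, 0.1548]
tool_rot: [0.004, 1.0, 0.0, 0.005]
contact_force: [0.1, -0.7, 1.1]
gripper_width: 0.999
grasp_force: 0.0
time: 29.45
tool_pos: [0.475, -0.0462, 0.1469]
tool_rot: [-0.0, 1.0, 0.0, -0.0]
contact_force: [0.9, 0.8, 1.5]
gripper_width: 0.999
grasp_force: 0.0
time: 30.15
tool_pos: [0.4492, 0.1041, 0.1471]
tool_rot: [0.0, 1.0, 0.0, -0.0]
contact_force: [0.4, 0.8, 0.2]
gripper_width: 1.005
grasp_force: 0.0
[0.44923767 0.10408524 0.14711788]
1857 (0.44964903593063354, 0.10445509850978851) 0.022072304040193558 [ 0.00035655 -0.00065542  0.10215615]
placed 390 0.04136353746028528 ((0.5270984768867493, -0.351205974817276), 0.024173449724912643)
```

```bash
python3 -m inch '[[[0,0,0.04],[0,0,0],1],[[0,0,0.035],[0,0,0],1],[[0,0,0.02],[0,0,0],1],[[0,0,0.007],[0,0,0],1],[[0,0,0],[0,0,0],1]]'
python3 -m inch '[[[0,0,0],[0,0,0],0.3],[[0,0,0],[0,0,0],0.3],[[0,0,0],[0,0,0],0.3],[[0,0,0],[0,0,0],0.3],[[0,0,0],[0,0,0],0.3],[[0,0,0],[0,0,0],0.3],[[0,0,0],[0,0,0],0.3]]'
python3 -m inch '[[[0,0,-0.01],[0,0,0],0.3],[[0,0,-0.03],[0,0,0],0.3],[[0,0,-0.035],[0,0,0],0.3],[[0,0,-0.027],[0,0,0],0.3],[[0,0,0],[0,0,0],0.3]]'
python3 -m inch '[[[0.0072,0.0368,0],[0,0,0],0.3],[[0.0072,0.0368,0],[0,0,0],0.3],[[0.0072,0.0368,0],[0,0,0],0.3],[[0.0072,0.0368,0],[0,0,0],0.3],[[0.0072,0.0368,0],[0,0,0],0.3],[[0.0072,0.0368,0],[0,0,0],0.3],[[0.0072,0.0368,0],[0,0,0],0.3],[[0.0072,0.0368,0],[0,0,0],0.3]]'
python3 -m inch '[[[0.0072,0.0368,0],[0,0,0],0.3],[[0.0072,0.0368,0],[0,0,0],0.3],[[0,0,0],[0,0,0],0.3],[[0,0,0],[0,0,0],0.3],[[0,0,0],[0,0,0],0.3],[[0,0,0],[0,0,0],0.3]]'
python3 - <<'E'
from h import *
s,p,r=st(); print(p,shift([.521,-.2635,.052]))
im,d=manip.grab_frame("wrist"); cv2.imwrite("pics/w6.png",im[:,:,::-1]); W=cloud("wrist",d); held(W-p,None)
E
```

```text
time: 30.75
tool_pos: [0.4487, 0.104, 0.0445]
tool_rot: [0.0, 1.0, -0.0, -0.001]
contact_force: [-0.1, 0.2, 1.2]
gripper_width: 0.999
grasp_force: 0.0
time: 31.45
tool_pos: [0.4507, 0.1049, 0.0472]
tool_rot: [-0.0, 1.0, 0.0, 0.002]
contact_force: [-0.3, -0.6, 5.7]
gripper_width: 0.489
grasp_force: 61.1
time: 31.95
tool_pos: [0.4519, 0.1051, 0.1526]
tool_rot: [-0.0, 1.0, 0.001, 0.005]
contact_force: [1.0, 0.9, -0.1]
gripper_width: 0.492
grasp_force: 60.8
time: 32.75
tool_pos: [0.5062, -0.1907, 0.146]
tool_rot: [-0.001, 1.0, 0.0, -0.001]
contact_force: [0.2, 0.5, -0.7]
gripper_width: 0.492
grasp_force: 60.9
time: 33.35
tool_pos: [0.5211, -0.2618, 0.1468]
tool_rot: [-0.0, 1.0, 0.001, -0.0]
contact_force: [-0.3, -0.0, -1.4]
gripper_width: 0.483
grasp_force: 61.0
[ 0.52106321 -0.26181148  0.14676405] [1.73753549e-05 1.76322962e-03 9.47627043e-02]
n 4705 top z -0.0084 slopes [-0.024 -0.001] x range [-0.0215  0.0203] xc -0.0006 lowest z -0.0435
```

View pics/w6.png

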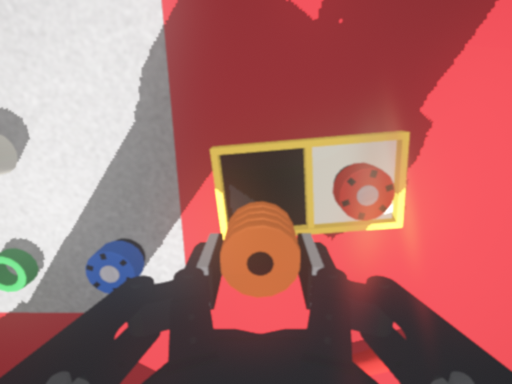

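The bump stop is held upright at (260,250), over the black pocket at (262,188). The red knob stands in the white pocket at (363,190). Lowering.

```bash
python3 -m inch '[[[0,0,0.04],[0,0,0],0.3],[[0,0,0.025],[0,0,0],0.3],[[0,0,0.015],[0,0,0],0.3],[[0,0,0.006],[0,0,0],0.3],[[0,0,0.003],[0,0,0],0.3],[[0,0,0],[0,0,0],0.3],[[0,0,0],[0,0,0],0.3]]'
python3 -m inch '[[[0,0,0.001],[0,0,0],0.3],[[0,0,0.001],[0,0,0],0.3],[[0,0,0.001],[0,0,0],0.3],[[0,0,0],[0,0,0],0.3],[[0,0,0],[0,0,0],0.3]]'
```

```text
time: 34.1
tool_pos: [0.5223, -0.2638, 0.0598]
tool_rot: [0.001, 1.0, 0.0, 0.001]
contact_force: [-0.2, -0.0, 0.0]
gripper_width: 0.488
grasp_force: 61.0
time: 34.6
tool_pos: [0.5214, -0.2632, 0.0552]
tool_rot: [-0.0, 1.0, 0.0, -0.0]
contact_force: [0.7, -0.8, -1.0]
gripper_width: 0.491
grasp_force: 61.0
```

```bash
python3 -m inch '[[[0,0,0.001],[0,0,0],0.3],[[0,0,0],[0,0,0],0.3],[[0,0,0],[0,0,0],0.3]]'
python3 -m inch '[[[0,0,0],[0,0,0],0.72],[[0,0,0],[0,0,0],0.72],[[0,0,0],[0,0,0],0.72],[[0,0,0],[0,0,0],0.72],[[0,0,0],[0,0,0],0.72]]'
python3 -m inch '[[[0,0,-0.02],[0,0,0],0.72],[[0,0,-0.035],[0,0,0],0.72],[[0,0,-0.04],[0,0,0],0.72],[[0,0,-0.04],[0,0,0],0.72],[[0,0,-0.03],[0,0,0],0.72],[[0,0,0],[0,0,0],0.72]]'
python3 -m inch '[[[-0.03,0.035,0],[0,0,0],0.72],[[-0.03,0.035,0],[0,0,0],0.72],[[-0.03,0.035,0],[0,0,0],0.72],[[-0.03,0.035,0],[0,0,0],0.72],[[-0.03,0.035,0],[0,0,0],0.72],[[-0.01,0.035,0],[0,0,0],0.72],[[0,0,0],[0,0,0],0.72],[[0,0,0],[0,0,0],0.72]]'
python3 - <<'E'
from h import *
im,d=manip.grab_frame("top"); W=cloud("top",d); X,Y,Z=W[...,0],W[...,1],W[...,2]
for n,x,y,a,b in (("red",.5275,-.351,.036,.05),("bump",.52,-.264,.04,.05),("stack",.503,.316,.055,.0625)):
    m=(np.hypot(X-x,Y-y)<.045)&(Z>a)&(Z<b); t=W[m]; print(n,m.sum(),np.median(t[:,2]),cv2.minEnclosingCircle(t[:,:2].astype(np.float32)),np.linalg.lstsq(np.c_[t[:,:2],np.ones(len(t))],t[:,2],rcond=None)[0][:2].round(3))
cv2.imwrite("pics/t3.png",im[:,:,::-1])
E
```

```text
time: 34.9
tool_pos: [0.5214, -0.2631, 0.0542]
tool_rot: [-0.0, 1.0, 0.0, -0.0]
contact_force: [-0.1, -0.5, 0.4]
gripper_width: 0.486
grasp_force: 61.0
time: 35.4
tool_pos: [0.5215, -0.2632, 0.0544]
tool_rot: [0.0, 1.0, 0.0, 0.0]
contact_force: [0.1, 0.5, 0.1]
gripper_width: 0.72
grasp_force: 0.0
time: 36.0
tool_pos: [0.5239, -0.2648, 0.2261]
tool_rot: [0.003, 1.0, 0.0, 0.005]
contact_force: [0.5, 0.1, 0.3]
gripper_width: 0.723
grasp_force: 0.0
time: 36.8
tool_pos: [0.361, -0.4733, 0.2181]
tool_rot: [-0.001, 1.0, -0.0, -0.0]
contact_force: [-0.4, 1.0, -0.0]
gripper_width: 0.722
grasp_force: 0.0
red 388 0.041416188187646655 ((0.5268085598945618, -0.3511700928211212), 0.02442771941423416) [ 0.007 -0.012]
bump 320 0.04397335632191724 ((0.5202047824859619, -0.2625691592693329), 0.022083280608057976) [-0.002 -0.   ]
stack 253 0.05942342545376396 ((0.5030030608177185, 0.31682899594306946), 0.022085869684815407) [0.005 0.008]
```

View pics/t3.png

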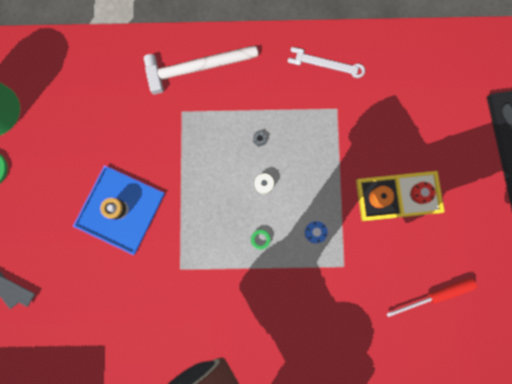

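The stack on the post at (112,208) is level. The bump stop is in the black pocket at (382,196) and the red knob in the white one at (422,193). The spares and the nut haven't moved, and the arm is clear.

```bash
python3 -c "
from plant import manip
print(manip.job_done())"
```

```text
the job is handed in; nothing more can be done
None
```

Both kits are made up as asked and the job is handed in after about 37 s of robot time: the pivot kit is stacked level on the post, the red knob and bump stop stand in their pockets, and the spares were left where they were.

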